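Start and run home the wing knob of a bridge clamp

ROBOT

A 6-joint arm with a two-finger parallel gripper is mounted at the origin on a cart in front of the work surface, level with it; the furniture and walls round the work are solid. World frame = base frame: x ahead of the robot, y to its left, z up, the work surface at z = 0. Lengths are in m, angles in rad, forces in N, time in s.
With the tool pointing down it reaches from about 0.4 to 0.825 m from the base axis. Payload 7 kg.
Tool frame: the origin (TCP) lies on the front face of the gripper's body, between the roots of the fingers; the fingertips stand 73 mm ahead of it and the grasp point (between the pads) lies 54 mm ahead of it; z points along the fingers, y is the direction in which the jaws open and shut (so a half turn about z gives the same grasp; the last joint's range is limited). The gripper opens to 85 mm and grips with 20 to 120 N. Pads are 22 mm wide; open, the fingers measure 114 mm over their backs; the gripper's body (76 mm by 85 mm) begins 54 mm behind the grasp point. The pads swing forward as they close: fully open they stand 13 mm farther back than shut.
Start: joints at [1.431, 0.359, 0.012, 0, -1.224, -0.288], TCP at [0.28, 0.614, 0.304] pointing down, gripper open.
Joint ranges: [-3.07, 3.07], [-1.43, 2.12], [-1.02, 1.25], [-3.03, 1.67], [-3.05, -0], [-3.03, 3.03]. Speed limits (rad/s): [2.39, 2.39, 3.01, 3.14, 3.14, 3.14].

INTERFACE

Orientations are given as a rotation vector (axis times angle).
In Python, from workcell import monitor, vision, ticket gives the robot as it stands.
- The arm moves only by the tool step_arm, never from a script. Its argument "rows" is a list of rows, each an object of numbers: "x", "y", "z": the shift along the tool's x, y, z in cm; "ax", "ay", "az": the turn, a rotation vector about the tool's x, y, z in units of 8 degrees (1.0 is 8 degrees). In form: [{"x": .., "y": .., "z": .., "ax": .., "ay": .., "az": ..}, ...]. A call has 1 to 10 rows; each row shifts and turns the commanded pose from where the row before left it, along the tool's axes as they then stand; what a row does not reach is not made up. A row lasts 1/10 s, in which the tool goes at most 50 mm and 8.59 degrees, less where a joint would pass 70% of its speed; a pose out of reach is approached as far as the arm can. A call with a gripper value outside its range is refused whole. "hand" is the gripper's target within -1 to 1 (shut at 1, half-way at 0, fully open at -1), set as the call begins (left out, the last holds). The fingers move at their own pace and stop on an object; the grip force is fixed at half the most. Time passes only in rows, so rows that do not move let the fingers close. It gives the time, the measured TCP pose, the force and the opening at its end, in the units of the state.
- monitor.state(): the state, without advancing time (a new reading comes with each control period).
- vision.camera(name): name is "side" or "top" or "wrist"; returns a dict with "color" (400x640x3 uint8, red, green, blue), "camera_matrix" (3x3 intrinsics, pixels), "position" and "attitude" of the camera in the world; the wrist camera has in their place "mount" (4x4, takes a point from camera to tool coordinates, whose origin is the TCP and whose axes are the flange's). Camera axes: x right, y up, looking along -z (the intrinsics and any distortion apply to the point x, -y, -z); pixel columns grow to the right and rows downward; lengths in m; the calibration is good to about 2 mm. A picture is of the moment at which its call begins: read the wrist's pose just before it. There is no depth.
- ticket.close_job(): hands the job in, once; it reports no verdict.
The state is a dict: "time": time; "qpos": joint angles; "dq": joint speeds; "tau": joint torques, N m; "position": TCP position; "tool_rot": TCP orientation; "wrist_force": force on the tool from outside, world axes, zero at the start; "wrist_torque": the same for the moment, N m; "finger_gap": opening from 0.0 (shut) to 1.0 (fully open).
Only numpy, scipy, OpenCV 4.12 (cv2) and the standard library are available. Lean on these libraries where they do the work, as an engineer would, in place of code of your own. Each camera call takes 0.05 s, during which the arm holds its last target. There are 200 camera calls.

TASK

Clamp the copper heater insert in its fixture with the black wing knob: its coarse thread has not caught yet, so first turn the knob backwards (anticlockwise from above) until it clicks down into its thread start, then turn it forwards (clockwise) all the way to its stop so that the bridge bar holds the insert down. The wings can simply be pushed round with a fingertip. Do not force the knob at its stops, and leave the insert in its nest and the things lying around where they are.

Things in the scene. Friction and masses are not known exactly. Their poses are not given: they have to be found in the camera images.
- fixture: Fixed aluminium base plate 80 x 176 x 12 mm; origin under its centre on the worktop, z up, y along its length. The stud with the wing knob stands upright on the origin; the nest with the copper insert is centred at y = -55 mm, a heel block at y = +62 mm.
- wing_knob: Captive black wing knob on the stud: it turns and moves up and down 15 mm but cannot come off. Origin on the axis, in the plane of the skirt's lower edge; z up, x along the wings (same after a half turn). Ribbed skirt 45 mm wide, z 0 to 30; above it a hub 25 mm wide and two upright wings 9 mm thick, z 34 to 57 mm, reaching 46 mm out both ways. Turning takes 2 N at the wings.
- knob_foot (a point): Middle of the skirt's lower edge, on the axis. The thread (single, 8 mm a turn, right-hand) is hidden and the angle of its start unknown. At first this point is 43 to 48 mm above the worktop, the lug riding on the first turn: turned clockwise here it only runs down to a dead stop at 42 mm and never catches. The click brings this point to 40 mm, the home stop to 36 mm.
- knob_top (a point): Top of the hub, on the axis, 56 mm above the skirt's edge. Anticlockwise by 1.0 to 3.2 rad from the start, the knob rises slightly, meets a stop and drops 8 mm by its own weight (3 N), if no push or grip holds it up: the click. From there it is 4.4 to 4.6 rad clockwise to a dead stop; it stays where it is left.
- clamp_bar: Steel bridge bar 26 x 136 x 8.5 mm on the stud below the knob, along the fixture's y; origin under it on the stud axis. A spring holds it up (underside 31 mm above the worktop) until the knob's skirt presses it down about 3 mm, onto the insert.
- insert: Loose copper heater insert 38 x 68 x 16 mm in the fixture's nest under one end of the bar, its top 28 mm above the worktop; origin under its centre, y along its length.
- loupe: Bystander: folding loupe 52 x 30 x 16 mm on the worktop; origin under its centre.
- die_tray: Bystander: light square die tray 51 x 51 x 10 mm on the worktop; origin under its centre.
- tweezers: Bystander: fine steel tweezers 18 x 125 x 10 mm lying on the worktop; origin under the middle, y along the length.
Mind the look-alikes: they are no part of the job. What is shaped like the insert but purple is not meant.

How it is judged:
On the way:
1. the knob has clicked down into its thread start (origin under 40.8 mm above the worktop) (z of wing_knob in the frame of fixture below 0.0408 m), for 0.1 s.
At the end, for the whole second after the job is handed in: The wing knob is run home and at rest (its origin under 37 mm above the worktop, within 0.7 mm of its height at the stop), and the bridge bar presses with more than 3 N on the insert, which lies in its nest (within 4 mm along the fixture) (z of wing_knob in the frame of fixture below 0.037 m and contact force between clamp_bar and insert above 3 N and angular speed of wing_knob below 0.05 rad/s and horizontal distance between insert and fixture between 0.051 and 0.059 m); the robot touches nothing.
It fails at once if the knob is pushed with more than 60 N (contact force between any of the fingers, the arm and wing_knob above 60 N).
It fails at once if the insert is shifted more than 8 mm (distance of insert from where it was at the start of the episode above 0.008 m).
It fails at once if a bystander is moved more than 20 mm (distance of any of loupe, die_tray, tweezers from where it was at the start of the episode above 0.02 m).
It also fails if it takes over 61 s, if anything falls off the work surface, if the arm or the gripper's body presses on something with over 40 N, if the wrist force passes 120 N, or if a joint passes its speed limit or range.

## Working session

There is one attempt and no reset: what is moved stays moved. The work goes in short steps, Python scripts to look and compute and a tool call to move; the robot and the scene stay as the last step left them, time stands still between calls to the robot, and variables do not carry over. Pictures are saved under pics/ and viewed, about 8 in all and at most 12, crops included, and the job is handed in when it is done.

Besides the shell and the picture viewer there is one more tool, called after "Request:" by a JSON object that holds its "op" and its "data". step_arm: Moves the arm, as the interface text tells. Its arguments: {"type":"object","properties":{"rows":{"type":"array","items":{"type":"object","properties":{"x":{"type":"number"},"y":{"type":"number"},"z":{"type":"number"},"ax":{"type":"number"},"ay":{"type":"number"},"az":{"type":"number"}}}},"hand":{"type":"number"}},"required":["rows"]}

```bash
mkdir -p pics; cat > h.py <<'E'
import numpy as np, cv2
from scipy.spatial.transform import Rotation as R
from workcell import monitor, vision, ticket
def shot(name,fn):
    s=monitor.state(); c=vision.camera(name); cv2.imwrite('pics/'+fn,c['color'][:,:,::-1]); c['s']=s
    np.save('pics/'+fn+'.npy',c,allow_pickle=True); return c
def pose(c):
    if 'mount' in c:
        T=np.eye(4);T[:3,:3]=R.from_rotvec(c['s']['tool_rot']).as_matrix();T[:3,3]=c['s']['position'];T=T@np.array(c['mount']);return T[:3,:3],T[:3,3]
    a=np.array(c['attitude']); 
    M=a if a.shape==(3,3) else (R.from_rotvec(a).as_matrix() if a.size==3 else R.from_quat(a).as_matrix())
    return M,np.array(c['position'])
def ray(c,u,v,z):
    M,p=pose(c);K=np.array(c['camera_matrix']);d=np.linalg.inv(K)@[u,v,1];d=M@[d[0],-d[1],-d[2]]
    return p+d*(z-p[2])/d[2]
def proj(c,P):
    M,p=pose(c);q=M.T@(np.array(P)-p);q=np.array(c['camera_matrix'])@[q[0],-q[1],-q[2]];return q[:2]/q[2]
E
python3 - <<'E'
from h import *
for n in('top','side'):
    c=shot(n,n+'1.png');print({k:v for k,v in c.items() if k not in('color','s')})
print(c['s'])
E
```

```text
{'camera_matrix': array([[428.17909962,   0.        , 327.42199012],
       [  0.        , 428.17909962, 195.74656559],
       [  0.        ,   0.        ,   1.        ]]), 'position': array([ 0.51342273, -0.02541437,  0.9421519 ]), 'attitude': array([ 0.04851264, -0.04942429, -1.5726551 ])}
{'camera_matrix': array([[378.62765472,   0.        , 320.55166033],
       [  0.        , 378.62765472, 194.31860786],
       [  0.        ,   0.        ,   1.        ]]), 'position': array([ 0.34032661, -0.71470193,  0.55768417]), 'attitude': array([ 0.99621741, -0.14845139, -0.26928808])}
{'time': 0.05, 'qpos': array([ 1.43111418e+00,  3.59389277e-01,  1.10533739e-02, -3.28203296e-04,
       -1.22407151e+00, -2.88083838e-01]), 'dq': array([-6.64473784e-05,  4.39161130e-04,  1.39841603e-04,  1.17332345e-03,
       -5.29130410e-04, -4.85050133e-04]), 'tau': array([-1.92318097e-03, -5.85266662e+01,  2.94419646e+01,  6.96495607e+00,
       -3.05591355e-03, -5.31664206e-07]), 'position': array([0.27989785, 0.61384441, 0.30296359]), 'tool_rot': array([ 3.06837896e+00, -6.66647521e-01, -2.95625932e-04]), 'wrist_force': array([ 0.87502672, -0.64470652, -0.28095648]), 'wrist_torque': array([ 0.02332108, -0.02569278,  0.01071216]), 'finger_gap': 0.9982768259830729}
```

View pics/top1.png

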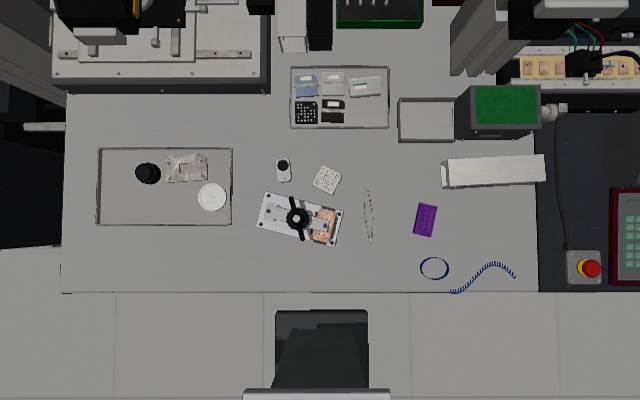

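View pics/side1.png

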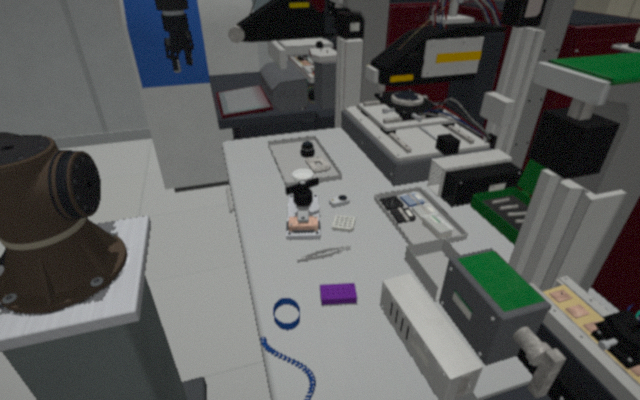

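The knob on the fixture is at top (298,218), with the copper insert next to it at (325,224). The look-alikes are a black knob in the tray at (147,173) and a purple insert at (425,220). The fixture knob sits on the stud next to the copper insert, so it fits the description. I'll confirm in a crop.

```bash
python3 - <<'E'
from h import *
c=np.load('pics/top1.png.npy',allow_pickle=True).item()
im=c['color'][:,:,::-1]
cv2.imwrite('pics/crop1.png',cv2.resize(im[150:260,240:400],None,fx=5,fy=5,interpolation=cv2.INTER_CUBIC))
for uv in((298,218),): print(ray(c,*uv,.1))
a=ray(c,258,210,.012);print('plate pts',[ray(c,u,v,.012).round(4) for u,v in((264,193),(342,212),(336,244),(257,225))])
E
```

```text
[0.52232467 0.03193014 0.1       ]
plate pts [array([0.5778, 0.112 , 0.012 ]), array([ 0.536 , -0.0576,  0.012 ]), array([ 0.4669, -0.0443,  0.012 ]), array([0.5083, 0.1267, 0.012 ])]
```

View pics/crop1.png

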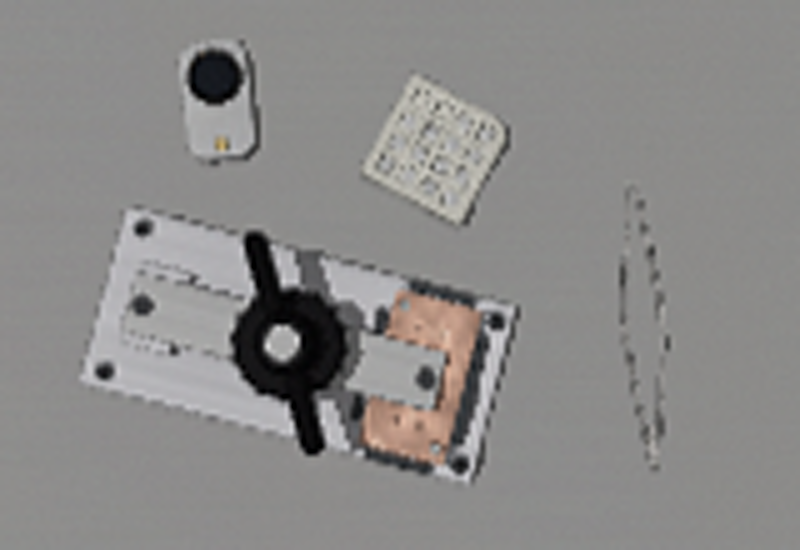

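The crop confirms it: a black wing knob with its hub at crop (282,342), on the bar over the copper insert. The wing tips are at (255,240) and (314,445). I'll move above it with the jaw half open. The open fingers will straddle the hub and push the wings like a dog clutch.

Request:
{"op": "step_arm", "data": {"hand": -0.1, "rows": [{"x": 2.9, "y": 2.68, "z": 0.3}, {"x": 2.9, "y": 2.68, "z": 0.3}, {"x": 2.9, "y": 2.68, "z": 0.3}, {"x": 2.9, "y": 2.68, "z": 0.3}, {"x": 2.9, "y": 2.68, "z": 0.3}, {"x": 2.9, "y": 2.68, "z": 0.3}, {"x": 2.9, "y": 2.68, "z": 0.3}, {"x": 2.9, "y": 2.68, "z": 0.3}]}}

```text
invalid input
```

Request:
{"op": "step_arm", "data": {"rows": [{"x": 2.9, "y": 2.68, "z": 0.3}, {"x": 2.9, "y": 2.68, "z": 0.3}, {"x": 2.9, "y": 2.68, "z": 0.3}, {"x": 2.9, "y": 2.68, "z": 0.3}, {"x": 2.9, "y": 2.68, "z": 0.3}, {"x": 2.9, "y": 2.68, "z": 0.3}, {"x": 2.8, "y": 2.68, "z": 0.3}, {}, {}]}}

```text
invalid input
```

Request:
{"op": "step_arm", "data": {"rows": [{"az": -1}, {"az": -1}, {"az": -1}, {"az": -1}, {"az": -1}, {}, {}]}}

```text
invalid input
```

```bash
python3 - <<'E'
from h import *
c=shot('wrist','w1.png');s=c['s'];print(s['time'],s['position'],s['tool_rot'],s['qpos'],s['finger_gap'],s['wrist_force'],s['wrist_torque']);print(c['camera_matrix'],c['mount'])
print('tool x angle',np.degrees(np.arctan2(*R.from_rotvec(s['tool_rot']).as_matrix()[[1,0],0])))
t=np.load('pics/top1.png.npy',allow_pickle=True).item()
a,b=ray(t,291,198,.1),ray(t,302.8,239,.1);print(ray(t,296.4,218.4,.101),a,b,np.degrees(np.arctan2((a-b)[1],(a-b)[0])))
print(proj(c,(.522,.033,.101)))
E
```

```text
0.1 [0.27991602 0.6138671  0.30305898] [ 3.06854376e+00 -6.66665210e-01 -2.44498560e-04] [ 1.43111203e+00  3.59298733e-01  1.11182797e-02 -2.80653254e-04
 -1.22406503e+00 -2.88086631e-01] 0.9994462287417347 [-0.23202595  0.29847524 -1.49770549] [ 0.01653283  0.01711267 -0.06001664]
[[294.0277855    0.         318.74820047]
 [  0.         294.0277855  201.54021217]
 [  0.           0.           1.        ]] [[-2.54203816e-04  9.62579276e-01  2.71000133e-01  6.82886437e-02]
 [ 9.99999911e-01  1.53143668e-04  3.94062063e-04 -8.32107655e-04]
 [ 3.37814021e-04  2.71000209e-01 -9.62579229e-01 -6.95083386e-02]
 [ 0.00000000e+00  0.00000000e+00  0.00000000e+00  1.00000000e+00]]
tool x angle -24.514937440943385
[0.52153801 0.0349993  0.101     ] [0.56170576 0.04579184 0.1       ] [0.48123162 0.02245493 0.1       ] 16.171769421252062
[1129.56571254 -653.77642719]
```

View pics/w1.png

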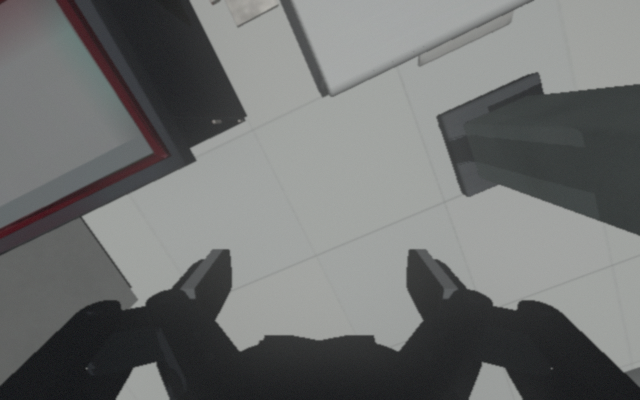

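The moves were refused, so the arm is still at the start and the picture shows only the floor and fingers. Each row probably has to list every key.

Request:
{"op": "step_arm", "data": {"hand": -0.1, "rows": [{"x": 2.9, "y": 2.68, "z": 0.3, "ax": 0, "ay": 0, "az": 0}, {"x": 2.9, "y": 2.68, "z": 0.3, "ax": 0, "ay": 0, "az": 0}, {"x": 2.9, "y": 2.68, "z": 0.3, "ax": 0, "ay": 0, "az": 0}, {"x": 2.9, "y": 2.68, "z": 0.3, "ax": 0, "ay": 0, "az": 0}, {"x": 2.9, "y": 2.68, "z": 0.3, "ax": 0, "ay": 0, "az": 0}, {"x": 2.9, "y": 2.68, "z": 0.3, "ax": 0, "ay": 0, "az": 0}, {"x": 2.9, "y": 2.68, "z": 0.3, "ax": 0, "ay": 0, "az": 0}, {"x": 2.9, "y": 2.68, "z": 0.3, "ax": 0, "ay": 0, "az": 0}]}}

```text
time: 0.95
position: [0.4024, 0.3212, 0.2798]
tool_rot: [-3.07, 0.666, 0.0]
wrist_force: [1.1, 0.0, -0.0]
finger_gap: 0.554
```

Request:
{"op": "step_arm", "data": {"rows": [{"x": 2.9, "y": 2.68, "z": 0.3, "ax": 0, "ay": 0, "az": 0}, {"x": 2.9, "y": 2.68, "z": 0.3, "ax": 0, "ay": 0, "az": 0}, {"x": 2.9, "y": 2.68, "z": 0.3, "ax": 0, "ay": 0, "az": 0}, {"x": 2.9, "y": 2.68, "z": 0.3, "ax": 0, "ay": 0, "az": 0}, {"x": 2.9, "y": 2.68, "z": 0.3, "ax": 0, "ay": 0, "az": 0}, {"x": 2.9, "y": 2.68, "z": 0.3, "ax": 0, "ay": 0, "az": 0}, {"x": 2.8, "y": 2.68, "z": 0.3, "ax": 0, "ay": 0, "az": 0}, {"x": 2.2, "y": 2.4, "z": 0.3, "ax": 0, "ay": 0, "az": 0}, {"x": 0, "y": 0, "z": 0, "ax": 0, "ay": 0, "az": 0}]}}

```text
time: 1.85
position: [0.5184, 0.0344, 0.2551]
tool_rot: [3.068, -0.672, -0.002]
wrist_force: [-1.0, 0.1, -0.7]
finger_gap: 0.547
```

Request:
{"op": "step_arm", "data": {"rows": [{"x": 0, "y": 0, "z": 0, "ax": 0, "ay": 0, "az": -1}, {"x": 0, "y": 0, "z": 0, "ax": 0, "ay": 0, "az": -1}, {"x": 0, "y": 0, "z": 0, "ax": 0, "ay": 0, "az": -1}, {"x": 0, "y": 0, "z": 0, "ax": 0, "ay": 0, "az": -1}, {"x": 0, "y": 0, "z": 0, "ax": 0, "ay": 0, "az": -1}, {"x": 0, "y": 0, "z": 0, "ax": 0, "ay": 0, "az": 0}, {"x": 0, "y": 0, "z": 0, "ax": 0, "ay": 0, "az": 0}]}}

```text
time: 2.55
position: [0.5181, 0.0377, 0.2559]
tool_rot: [-3.114, -0.418, 0.0]
wrist_force: [-0.1, 0.0, -0.9]
finger_gap: 0.553
```

```bash
python3 - <<'E'
from h import *
c=shot('wrist','w2.png');s=c['s'];print(s['time'],s['position'],s['tool_rot'],s['qpos'],s['finger_gap'],s['wrist_force'],s['wrist_torque'])
print('tool x angle',np.degrees(np.arctan2(*R.from_rotvec(s['tool_rot']).as_matrix()[[1,0],0])))
print(proj(c,(.522,.035,.101)))
E
```

```text
2.55 [0.51807475 0.03769666 0.2558954 ] [-3.11365202e+00 -4.17511477e-01  6.25494166e-05] [ 4.50775754e-01  1.41405827e-01 -3.97163253e-01 -9.54439385e-05
 -1.03224224e+00  1.38666053e+00] 0.5525210747900765 [-0.06715052  0.01897446 -0.85128904] [-0.0356008  -0.00793475  0.03603152]
tool x angle 15.27453929754651
[324.5728625  204.81596638]
```

View pics/w2.png

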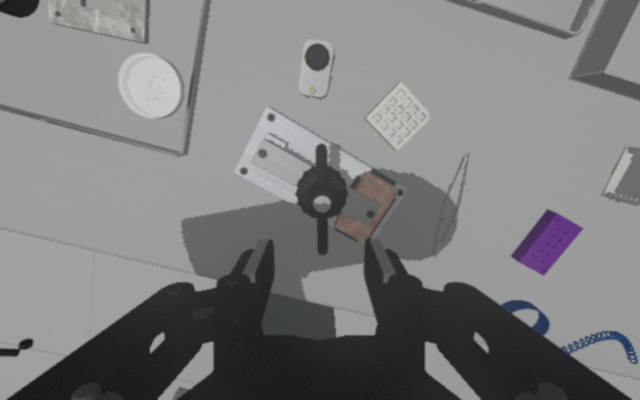

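Hub at wrist px (322,203) and the wings run vertically in the image. That is about 2 mm from the prediction. J6 is at 1.39, so I'll turn the tool about 160° clockwise to leave range for the anticlockwise push, then descend.

Request:
{"op": "step_arm", "data": {"rows": [{"x": 0.4, "y": 0.23, "z": 0, "ax": 0, "ay": 0, "az": 0}, {"x": 0, "y": 0, "z": 0, "ax": 0, "ay": 0, "az": 1}, {"x": 0, "y": 0, "z": 0, "ax": 0, "ay": 0, "az": 1}, {"x": 0, "y": 0, "z": 0, "ax": 0, "ay": 0, "az": 1}, {"x": 0, "y": 0, "z": 0, "ax": 0, "ay": 0, "az": 1}, {"x": 0, "y": 0, "z": 0, "ax": 0, "ay": 0, "az": 1}, {"x": 0, "y": 0, "z": 0, "ax": 0, "ay": 0, "az": 1}, {"x": 0, "y": 0, "z": 0, "ax": 0, "ay": 0, "az": 1}, {"x": 0, "y": 0, "z": 0, "ax": 0, "ay": 0, "az": 1}, {"x": 0, "y": 0, "z": 0, "ax": 0, "ay": 0, "az": 1}]}}

```text
time: 3.6
position: [0.523, 0.0362, 0.2559]
tool_rot: [2.761, -1.498, 0.0]
wrist_force: [-0.5, -0.4, 0.6]
finger_gap: 0.55
```

Request:
{"op": "step_arm", "data": {"rows": [{"x": 0, "y": 0, "z": 0, "ax": 0, "ay": 0, "az": 1}, {"x": 0, "y": 0, "z": 0, "ax": 0, "ay": 0, "az": 1}, {"x": 0, "y": 0, "z": 0, "ax": 0, "ay": 0, "az": 1}, {"x": 0, "y": 0, "z": 0, "ax": 0, "ay": 0, "az": 1}, {"x": 0, "y": 0, "z": 0, "ax": 0, "ay": 0, "az": 1}, {"x": 0, "y": 0, "z": 0, "ax": 0, "ay": 0, "az": 1}, {"x": 0, "y": 0, "z": 0, "ax": 0, "ay": 0, "az": 1}, {"x": 0, "y": 0, "z": 0, "ax": 0, "ay": 0, "az": 1}, {"x": 0, "y": 0, "z": 0, "ax": 0, "ay": 0, "az": 1}, {"x": 0, "y": 0, "z": 0, "ax": 0, "ay": 0, "az": 1}]}}

```text
time: 4.6
position: [0.523, 0.0362, 0.2559]
tool_rot: [1.153, -2.922, 0.0]
wrist_force: [-0.8, 0.7, 0.5]
finger_gap: 0.55
```

Request:
{"op": "step_arm", "data": {"rows": [{"x": 0, "y": 0, "z": 0, "ax": 0, "ay": 0, "az": 1}, {"x": 0, "y": 0, "z": 2, "ax": 0, "ay": 0, "az": 0}, {"x": 0, "y": 0, "z": 2, "ax": 0, "ay": 0, "az": 0}, {"x": 0, "y": 0, "z": 2, "ax": 0, "ay": 0, "az": 0}, {"x": 0, "y": 0, "z": 0, "ax": 0, "ay": 0, "az": 0}, {"x": 0, "y": 0, "z": 0, "ax": 0, "ay": 0, "az": 0}]}}

```text
time: 5.2
position: [0.523, 0.0361, 0.1961]
tool_rot: [0.956, -2.992, 0.001]
wrist_force: [0.6, -0.0, 0.7]
finger_gap: 0.55
```

```bash
python3 - <<'E'
from h import *
c=shot('wrist','w3.png');s=c['s'];print(s['time'],s['position'],s['qpos'],s['finger_gap'],s['wrist_force'],s['wrist_torque'])
print('tool x angle',np.degrees(np.arctan2(*R.from_rotvec(s['tool_rot']).as_matrix()[[1,0],0])))
print(proj(c,(.522,.036,.101)))
E
```

```text
5.2 [0.52303918 0.03613102 0.19614785] [ 4.43713870e-01  2.11814716e-01 -4.64492133e-01  4.55062745e-04
 -8.95113526e-01 -1.39614307e+00] 0.549783865650421 [ 0.64276283 -0.02696162  0.65876896] [ 0.00402478 -0.02461832  0.01254747]
tool x angle -144.5538647837432
[318.18716688 235.15532855]
```

View pics/w3.png

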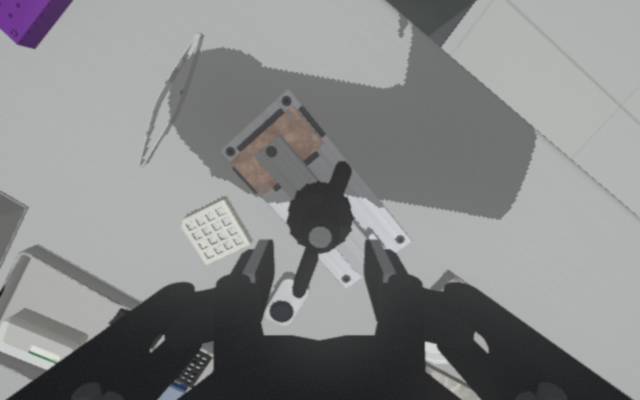

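The hub is at (319,237), within 2 mm of the prediction and centred between the fingers. Descending, then turning anticlockwise through the free play.

Request:
{"op": "step_arm", "data": {"rows": [{"x": 0, "y": 0, "z": 1.6, "ax": 0, "ay": 0, "az": 0}, {"x": 0, "y": 0, "z": 1.5, "ax": 0, "ay": 0, "az": 0}, {"x": 0, "y": 0, "z": 1.5, "ax": 0, "ay": 0, "az": 0}, {"x": 0, "y": 0, "z": 0, "ax": 0, "ay": 0, "az": 0}]}}

```text
time: 5.65
position: [0.5224, 0.0361, 0.1495]
tool_rot: [0.956, -2.991, 0.0]
wrist_force: [-0.4, 0.4, -0.0]
finger_gap: 0.549
```

Request:
{"op": "step_arm", "data": {"rows": [{"x": 0, "y": 0, "z": 0, "ax": 0, "ay": 0, "az": -0.8}, {"x": 0, "y": 0, "z": 0, "ax": 0, "ay": 0, "az": -0.8}, {"x": 0, "y": 0, "z": 0, "ax": 0, "ay": 0, "az": -0.8}, {"x": 0, "y": 0, "z": 0, "ax": 0, "ay": 0, "az": -0.8}, {"x": 0, "y": 0, "z": 0, "ax": 0, "ay": 0, "az": -0.8}, {"x": 0, "y": 0, "z": 0, "ax": 0, "ay": 0, "az": -0.8}, {"x": 0, "y": 0, "z": 0, "ax": 0, "ay": 0, "az": -0.8}, {"x": 0, "y": 0, "z": 0, "ax": 0, "ay": 0, "az": 0}]}}

```text
time: 6.45
position: [0.5236, 0.0366, 0.1516]
tool_rot: [-2.026, 2.398, -0.001]
wrist_force: [-0.4, 0.0, 0.7]
finger_gap: 0.551
```

```bash
cat > m.py <<'E'
from h import *
s=monitor.state();print(round(s['time'],2),s['position'].round(4),'J6',round(s['qpos'][5],3),'F',s['wrist_force'].round(2),'T',s['wrist_torque'].round(3),'tx',np.degrees(np.arctan2(*R.from_rotvec(s['tool_rot']).as_matrix()[[1,0],0])).round(2))
E
python3 m.py
```

```text
6.45 [0.5236 0.0366 0.1516] J6 -0.612 F [-0.36  0.    0.67] T [ 0.01   0.005 -0.002] tx -99.61
```

Request:
{"op": "step_arm", "data": {"rows": [{"x": 0, "y": 0, "z": 0, "ax": 0, "ay": 0, "az": -0.6}, {"x": 0, "y": 0, "z": 0, "ax": 0, "ay": 0, "az": -0.6}, {"x": 0, "y": 0, "z": 0, "ax": 0, "ay": 0, "az": -0.6}, {"x": 0, "y": 0, "z": 0, "ax": 0, "ay": 0, "az": -0.6}, {"x": 0, "y": 0, "z": 0, "ax": 0, "ay": 0, "az": -0.6}, {"x": 0, "y": 0, "z": 0, "ax": 0, "ay": 0, "az": -0.6}, {"x": 0, "y": 0, "z": 0, "ax": 0, "ay": 0, "az": -0.6}]}}

```text
time: 7.15
position: [0.523, 0.0369, 0.1513]
tool_rot: [-2.631, 1.713, -0.001]
wrist_force: [-3.7, 5.1, 3.5]
finger_gap: 0.551
```

```bash
python3 m.py; python3 -c "
from h import *
c=shot('wrist','w4.png');print(proj(c,(.522,.036,.101)))"
```

```text
7.15 [0.523  0.0369 0.1513] J6 -0.028 F [-3.7   5.06  3.46] T [ 1.584  1.402 -0.111] tx -66.14
[322.40386285 272.94860399]
```

View pics/w4.png

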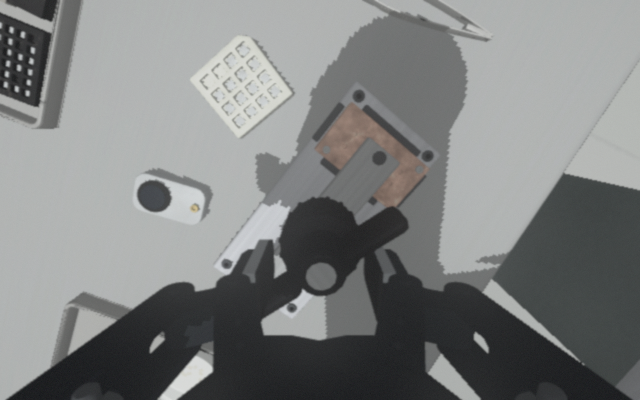

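The knob has turned about 43° (wing now along (322,272)–(395,222)), at about 6 N. Continuing in small increments while watching force and torque.

Request:
{"op": "step_arm", "data": {"rows": [{"x": 0, "y": 0, "z": 0, "ax": 0, "ay": 0, "az": -0.6}, {"x": 0, "y": 0, "z": 0, "ax": 0, "ay": 0, "az": -0.6}, {"x": 0, "y": 0, "z": 0, "ax": 0, "ay": 0, "az": -0.5}]}}

```text
time: 7.5
position: [0.5227, 0.0366, 0.151]
tool_rot: [-2.816, 1.391, -0.0]
wrist_force: [-4.0, 2.7, 4.2]
finger_gap: 0.551
```

```bash
python3 m.py
```

```text
7.5 [0.5227 0.0366 0.151 ] J6 0.209 F [-3.97  2.67  4.17] T [ 1.179  1.374 -0.216] tx -52.58
```

Request:
{"op": "step_arm", "data": {"rows": [{"x": 0, "y": 0, "z": 0, "ax": 0, "ay": 0, "az": -0.3}, {"x": 0, "y": 0, "z": 0, "ax": 0, "ay": 0, "az": -0.3}]}}

```text
time: 7.7
position: [0.5226, 0.0365, 0.1509]
tool_rot: [-2.871, 1.274, -0.0]
wrist_force: [-3.0, 2.7, 3.4]
finger_gap: 0.549
```

```bash
python3 m.py
```

```text
7.7 [0.5226 0.0365 0.1509] J6 0.291 F [-3.    2.75  3.38] T [ 0.915  1.308 -0.11 ] tx -47.87
```

Request:
{"op": "step_arm", "data": {"rows": [{"x": 0, "y": 0, "z": 0, "ax": 0, "ay": 0, "az": -0.4}, {"x": 0, "y": 0, "z": 0, "ax": 0, "ay": 0, "az": -0.4}]}}

```text
time: 7.9
position: [0.5226, 0.0364, 0.1509]
tool_rot: [-2.938, 1.111, -0.0]
wrist_force: [-2.9, 1.6, 1.3]
finger_gap: 0.548
```

Request:
{"op": "step_arm", "data": {"rows": [{"x": 0, "y": 0, "z": 0, "ax": 0, "ay": 0, "az": -0.4}, {"x": 0, "y": 0, "z": 0, "ax": 0, "ay": 0, "az": -0.4}]}}

```text
time: 8.1
position: [0.5225, 0.0363, 0.1506]
tool_rot: [-2.996, 0.946, 0.0]
wrist_force: [-2.0, 0.6, -1.0]
finger_gap: 0.552
```

Request:
{"op": "step_arm", "data": {"rows": [{"x": 0, "y": 0, "z": 0, "ax": 0, "ay": 0, "az": -0.4}, {"x": 0, "y": 0, "z": 0, "ax": 0, "ay": 0, "az": -0.4}]}}

```text
time: 8.3
position: [0.5226, 0.0361, 0.1506]
tool_rot: [3.044, -0.777, -0.0]
wrist_force: [-1.9, 1.7, 0.8]
finger_gap: 0.55
```

```bash
python3 m.py
```

```text
8.3 [0.5226 0.0361 0.1506] J6 0.627 F [-1.92  1.72  0.76] T [ 0.113  0.715 -0.088] tx -28.64
```

Request:
{"op": "step_arm", "data": {"rows": [{"x": 0, "y": 0, "z": 0, "ax": 0, "ay": 0, "az": -0.4}, {"x": 0, "y": 0, "z": 0, "ax": 0, "ay": 0, "az": -0.4}]}}

```text
time: 8.5
position: [0.5226, 0.0361, 0.1506]
tool_rot: [3.083, -0.606, -0.0]
wrist_force: [-1.8, 0.3, 0.5]
finger_gap: 0.552
```

```bash
python3 m.py
```

```text
8.5 [0.5226 0.0361 0.1506] J6 0.739 F [-1.81  0.3   0.49] T [ 0.096  0.657 -0.109] tx -22.24
```

Request:
{"op": "step_arm", "data": {"rows": [{"x": 0, "y": 0, "z": 0, "ax": 0, "ay": 0, "az": -0.4}, {"x": 0, "y": 0, "z": 0, "ax": 0, "ay": 0, "az": -0.4}]}}

```text
time: 8.7
position: [0.5226, 0.0361, 0.1507]
tool_rot: [3.112, -0.433, 0.0]
wrist_force: [-1.4, 0.6, 1.0]
finger_gap: 0.553
```

```bash
python3 m.py
```

```text
8.7 [0.5226 0.0361 0.1507] J6 0.85 F [-1.36  0.55  1.02] T [ 0.122  0.858 -0.107] tx -15.84
```

Request:
{"op": "step_arm", "data": {"rows": [{"x": 0, "y": 0, "z": 0, "ax": 0, "ay": 0, "az": -0.4}, {"x": 0, "y": 0, "z": 0, "ax": 0, "ay": 0, "az": -0.4}]}}

```text
time: 8.9
position: [0.5226, 0.0361, 0.1508]
tool_rot: [-3.131, 0.26, -0.0]
wrist_force: [-1.4, 0.1, 3.5]
finger_gap: 0.553
```

```bash
python3 m.py
```

```text
8.9 [0.5226 0.0361 0.1508] J6 0.962 F [-1.44  0.06  3.49] T [ 0.079  0.919 -1.388] tx -9.48
```

Tz jumped from -0.11 to -1.39 N·m, so the stop is reached after about 100°. Backing off so the knob can drop.

Request:
{"op": "step_arm", "data": {"rows": [{"x": 0, "y": 0, "z": 0, "ax": 0, "ay": 0, "az": 0.5}, {"x": 0, "y": 0, "z": 0, "ax": 0, "ay": 0, "az": 1}, {"x": 0, "y": 0, "z": 0, "ax": 0, "ay": 0, "az": 1}, {"x": 0, "y": 0, "z": 0, "ax": 0, "ay": 0, "az": 0}, {"x": 0, "y": 0, "z": 0, "ax": 0, "ay": 0, "az": 0}]}}

```text
time: 9.4
position: [0.523, 0.0362, 0.1505]
tool_rot: [-3.04, 0.792, -0.001]
wrist_force: [-0.5, -0.3, -0.1]
finger_gap: 0.553
```

```bash
python3 m.py;python3 -c "
from h import *
c=shot('wrist','w5.png');print([proj(c,(.522,.0365,z)).round(1) for z in (.096,.104)])"
```

```text
9.4 [0.523  0.0362 0.1505] J6 0.617 F [-0.5  -0.25 -0.14] T [0.018 0.062 0.01 ] tx -29.19
[array([321.2, 271.9]), array([321.3, 280.9])]
```

View pics/w5.png

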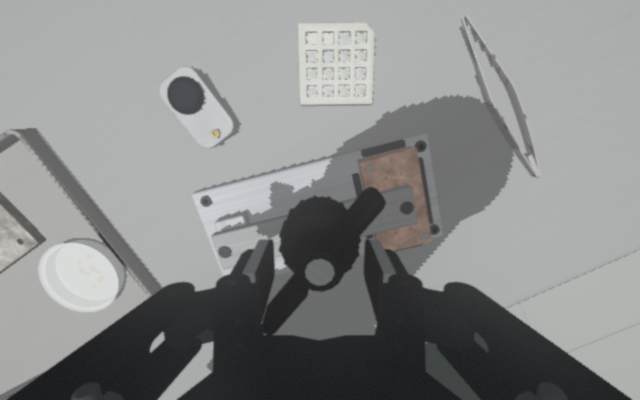

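```bash
python3 -c "
from h import *
for f in ('w4','w5'):
    c=np.load(f'pics/{f}.png.npy',allow_pickle=True).item();g=cv2.cvtColor(c['color'],cv2.COLOR_RGB2GRAY)[250:295,295:350]
    m=((g>60)).astype(np.uint8);n,l,st,ce=cv2.connectedComponentsWithStats(m)
    k=[(st[i].tolist(),ce[i]+[295,250]) for i in range(1,n) if st[i,4]>200];print(f,k,[proj(c,(.5222,.0365,z)).round(1) for z in(.096,.1,.104)])
"
```

```text
w4 [([10, 12, 32, 29, 718], array([320.67270195, 276.13788301]))] [array([321.5, 268.3]), array([321.5, 272.6]), array([321.6, 277.1])]
w5 [([9, 8, 31, 28, 654], array([319.29204893, 271.80275229])), ([12, 19, 43, 26, 417], array([335.78896882, 287.06235012]))] [array([321. , 271.6]), array([321. , 275.9]), array([321.1, 280.6])]
```

The hub top measured 103 mm and now 96.2 mm, so the knob has clicked (foot ≈ 40 mm). Next I'll lower 5 mm and turn clockwise: about 90° of free play, then the push.

Request:
{"op": "step_arm", "data": {"rows": [{"x": 0, "y": 0, "z": 0.5, "ax": 0, "ay": 0, "az": 1}, {"x": 0, "y": 0, "z": 0, "ax": 0, "ay": 0, "az": 1}, {"x": 0, "y": 0, "z": 0, "ax": 0, "ay": 0, "az": 1}, {"x": 0, "y": 0, "z": 0, "ax": 0, "ay": 0, "az": 1}, {"x": 0, "y": 0, "z": 0, "ax": 0, "ay": 0, "az": 1}, {"x": 0, "y": 0, "z": 0, "ax": 0, "ay": 0, "az": 1}, {"x": 0, "y": 0, "z": 0, "ax": 0, "ay": 0, "az": 1}, {"x": 0, "y": 0, "z": 0, "ax": 0, "ay": 0, "az": 1}, {"x": 0, "y": 0, "z": 0, "ax": 0, "ay": 0, "az": 1}, {"x": 0, "y": 0, "z": 0, "ax": 0, "ay": 0, "az": 0.8}]}}

```text
time: 10.45
position: [0.5228, 0.0362, 0.1451]
tool_rot: [-1.848, 2.54, -0.0]
wrist_force: [0.5, -0.5, 0.7]
finger_gap: 0.549
```

Request:
{"op": "step_arm", "data": {"rows": [{"x": 0, "y": 0, "z": 0, "ax": 0, "ay": 0, "az": 0.6}, {"x": 0, "y": 0, "z": 0, "ax": 0, "ay": 0, "az": 0.6}, {"x": 0, "y": 0, "z": 0, "ax": 0, "ay": 0, "az": 0.6}, {"x": 0, "y": 0, "z": 0, "ax": 0, "ay": 0, "az": 0.6}, {"x": 0, "y": 0, "z": 0, "ax": 0, "ay": 0, "az": 0.6}]}}

```text
time: 10.95
position: [0.5225, 0.0361, 0.1449]
tool_rot: [1.283, -2.867, 0.0]
wrist_force: [-0.5, -1.0, -0.9]
finger_gap: 0.551
```

```bash
python3 m.py
```

```text
10.95 [0.5225 0.0361 0.1449] J6 -1.173 F [-0.46 -1.05 -0.87] T [-0.197  0.046  0.063] tx -131.79
```

Request:
{"op": "step_arm", "data": {"rows": [{"x": 0, "y": 0, "z": 0, "ax": 0, "ay": 0, "az": 0.7}, {"x": 0, "y": 0, "z": 0, "ax": 0, "ay": 0, "az": 0.7}, {"x": 0, "y": 0, "z": 0, "ax": 0, "ay": 0, "az": 0.7}, {"x": 0, "y": 0, "z": 0, "ax": 0, "ay": 0, "az": 0.7}, {"x": 0, "y": 0, "z": 0, "ax": 0, "ay": 0, "az": 0.7}, {"x": 0, "y": 0, "z": 0, "ax": 0, "ay": 0, "az": 0.7}, {"x": 0, "y": 0, "z": 0, "ax": 0, "ay": 0, "az": 0.7}, {"x": 0, "y": 0, "z": 0, "ax": 0, "ay": 0, "az": 0.7}]}}

```text
time: 11.75
position: [0.5223, 0.0361, 0.1447]
tool_rot: [0.092, -3.139, 0.0]
wrist_force: [-1.0, 0.0, -2.4]
finger_gap: 0.55
```

```bash
python3 m.py
```

```text
11.75 [0.5223 0.0361 0.1447] J6 -1.956 F [-1.04  0.02 -2.42] T [0.066 0.167 0.024] tx -176.64
```

Request:
{"op": "step_arm", "data": {"rows": [{"x": 0, "y": 0, "z": 0, "ax": 0, "ay": 0, "az": 0.7}, {"x": 0, "y": 0, "z": 0, "ax": 0, "ay": 0, "az": 0.7}, {"x": 0, "y": 0, "z": 0, "ax": 0, "ay": 0, "az": 0.7}, {"x": 0, "y": 0, "z": 0, "ax": 0, "ay": 0, "az": 0.7}, {"x": 0, "y": 0, "z": 0, "ax": 0, "ay": 0, "az": 0.7}, {"x": 0, "y": 0, "z": 0, "ax": 0, "ay": 0, "az": 0.7}, {"x": 0, "y": 0, "z": 0, "ax": 0, "ay": 0, "az": 0.7}, {"x": 0, "y": 0, "z": 0, "ax": 0, "ay": 0, "az": 0.7}, {"x": 0, "y": 0, "z": 0, "ax": 0, "ay": 0, "az": 0.5}]}}

```text
time: 12.65
position: [0.5222, 0.0362, 0.1446]
tool_rot: [-1.213, -2.897, 0.001]
wrist_force: [-0.7, 1.9, -3.7]
finger_gap: 0.551
```

```bash
python3 m.py
```

```text
12.65 [0.5222 0.0362 0.1446] J6 -2.807 F [-0.69  1.92 -3.67] T [0.519 0.372 0.076] tx 134.58
```

Now re-indexing: back off, lift 4 cm, turn 180° back, lower.

Request:
{"op": "step_arm", "data": {"rows": [{"x": 0, "y": 0, "z": 0, "ax": 0, "ay": 0, "az": -1}, {"x": 0, "y": 0, "z": -2, "ax": 0, "ay": 0, "az": 0}, {"x": 0, "y": 0, "z": -2, "ax": 0, "ay": 0, "az": 0}, {"x": 0, "y": 0, "z": 0, "ax": 0, "ay": 0, "az": -1}, {"x": 0, "y": 0, "z": 0, "ax": 0, "ay": 0, "az": -1}, {"x": 0, "y": 0, "z": 0, "ax": 0, "ay": 0, "az": -1}, {"x": 0, "y": 0, "z": 0, "ax": 0, "ay": 0, "az": -1}, {"x": 0, "y": 0, "z": 0, "ax": 0, "ay": 0, "az": -1}, {"x": 0, "y": 0, "z": 0, "ax": 0, "ay": 0, "az": -1}, {"x": 0, "y": 0, "z": 0, "ax": 0, "ay": 0, "az": -1}]}}

```text
time: 13.65
position: [0.5228, 0.0362, 0.1851]
tool_rot: [-0.522, 3.098, -0.0]
wrist_force: [0.4, -0.5, -0.6]
finger_gap: 0.55
```

Request:
{"op": "step_arm", "data": {"rows": [{"x": 0, "y": 0, "z": 0, "ax": 0, "ay": 0, "az": -1}, {"x": 0, "y": 0, "z": 0, "ax": 0, "ay": 0, "az": -1}, {"x": 0, "y": 0, "z": 0, "ax": 0, "ay": 0, "az": -1}, {"x": 0, "y": 0, "z": 0, "ax": 0, "ay": 0, "az": -1}, {"x": 0, "y": 0, "z": 0, "ax": 0, "ay": 0, "az": -1}, {"x": 0, "y": 0, "z": 0, "ax": 0, "ay": 0, "az": -1}, {"x": 0, "y": 0, "z": 0, "ax": 0, "ay": 0, "az": -1}, {"x": 0, "y": 0, "z": 0, "ax": 0, "ay": 0, "az": -1}, {"x": 0, "y": 0, "z": 0, "ax": 0, "ay": 0, "az": -1}, {"x": 0, "y": 0, "z": 0, "ax": 0, "ay": 0, "az": -1}]}}

```text
time: 14.65
position: [0.5227, 0.0362, 0.1851]
tool_rot: [-2.391, 2.037, -0.0]
wrist_force: [0.8, 0.6, -0.8]
finger_gap: 0.546
```

Request:
{"op": "step_arm", "data": {"rows": [{"x": 0, "y": 0, "z": 0, "ax": 0, "ay": 0, "az": -1}, {"x": 0, "y": 0, "z": 0, "ax": 0, "ay": 0, "az": -1}, {"x": 0, "y": 0, "z": 0, "ax": 0, "ay": 0, "az": -1}, {"x": 0, "y": 0, "z": 0, "ax": 0, "ay": 0, "az": -1}, {"x": 0, "y": 0, "z": 0, "ax": 0, "ay": 0, "az": -1}, {"x": 0, "y": 0, "z": 0, "ax": 0, "ay": 0, "az": -0.5}, {"x": 0, "y": 0, "z": 0, "ax": 0, "ay": 0, "az": 0}]}}

```text
time: 15.35
position: [0.5227, 0.0362, 0.1851]
tool_rot: [-2.978, 1.001, -0.0]
wrist_force: [-0.3, -0.8, -0.1]
finger_gap: 0.548
```

```bash
python3 m.py;python3 -c "
from h import *
c=shot('wrist','w6.png')"
```

```text
15.35 [0.5227 0.0362 0.1851] J6 0.478 F [-0.27 -0.79 -0.14] T [-0.004  0.014 -0.052] tx -37.17
```

View pics/w6.png

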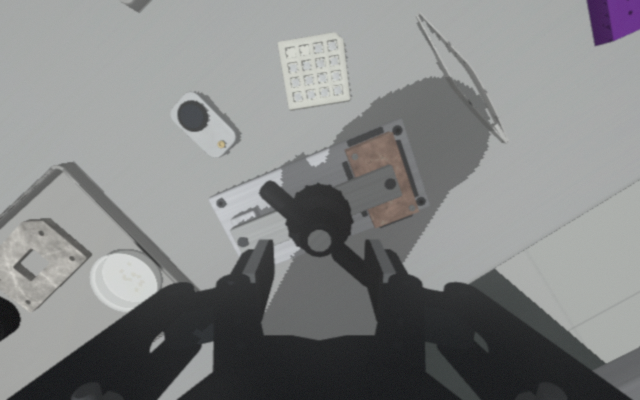

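Hub at (319,240), wings running from upper left to lower right, with the fingers about 8° clear of them. Lowering and continuing clockwise.

Request:
{"op": "step_arm", "data": {"rows": [{"x": 0, "y": 0, "z": 1.4, "ax": 0, "ay": 0, "az": 0}, {"x": 0, "y": 0, "z": 1.4, "ax": 0, "ay": 0, "az": 0}, {"x": 0, "y": 0, "z": 1.4, "ax": 0, "ay": 0, "az": 0}, {"x": 0, "y": 0, "z": 0, "ax": 0, "ay": 0, "az": 0}]}}

```text
time: 15.8
position: [0.5217, 0.0358, 0.1414]
tool_rot: [2.974, -1.007, -0.004]
wrist_force: [-0.4, -0.3, 0.1]
finger_gap: 0.551
```

Request:
{"op": "step_arm", "data": {"rows": [{"x": 0, "y": 0, "z": 0, "ax": 0, "ay": 0, "az": 0.6}, {"x": 0, "y": 0, "z": 0, "ax": 0, "ay": 0, "az": 0.6}, {"x": 0, "y": 0, "z": 0, "ax": 0, "ay": 0, "az": 0.6}, {"x": 0, "y": 0, "z": 0, "ax": 0, "ay": 0, "az": 0.6}, {"x": 0, "y": 0, "z": 0, "ax": 0, "ay": 0, "az": 0.6}, {"x": 0, "y": 0, "z": 0, "ax": 0, "ay": 0, "az": 0.6}]}}

```text
time: 16.4
position: [0.5228, 0.0363, 0.1436]
tool_rot: [-2.629, 1.719, -0.0]
wrist_force: [0.1, 1.0, -0.0]
finger_gap: 0.55
```

```bash
python3 m.py
```

```text
16.4 [0.5228 0.0363 0.1436] J6 -0.031 F [ 0.08  1.04 -0.04] T [0.015 0.151 0.118] tx -66.35
```

Request:
{"op": "step_arm", "data": {"rows": [{"x": 0, "y": 0, "z": 0, "ax": 0, "ay": 0, "az": 0.7}, {"x": 0, "y": 0, "z": 0, "ax": 0, "ay": 0, "az": 0.7}, {"x": 0, "y": 0, "z": 0, "ax": 0, "ay": 0, "az": 0.7}, {"x": 0, "y": 0, "z": 0, "ax": 0, "ay": 0, "az": 0.7}, {"x": 0, "y": 0, "z": 0, "ax": 0, "ay": 0, "az": 0.7}, {"x": 0, "y": 0, "z": 0, "ax": 0, "ay": 0, "az": 0.7}, {"x": 0, "y": 0, "z": 0, "ax": 0, "ay": 0, "az": 0.7}, {"x": 0, "y": 0, "z": 0, "ax": 0, "ay": 0, "az": 0.7}, {"x": 0, "y": 0, "z": 0, "ax": 0, "ay": 0, "az": 0.7}]}}

```text
time: 17.3
position: [0.5226, 0.0361, 0.1433]
tool_rot: [1.646, -2.675, 0.0]
wrist_force: [-0.2, -0.7, -3.8]
finger_gap: 0.55
```

```bash
python3 m.py
```

```text
17.3 [0.5226 0.0361 0.1433] J6 -0.912 F [-0.15 -0.66 -3.78] T [-0.165 -0.112  0.145] tx -116.79
```

Request:
{"op": "step_arm", "data": {"rows": [{"x": 0, "y": 0, "z": 0, "ax": 0, "ay": 0, "az": 0.6}, {"x": 0, "y": 0, "z": 0, "ax": 0, "ay": 0, "az": 0.6}, {"x": 0, "y": 0, "z": 0, "ax": 0, "ay": 0, "az": 0.6}, {"x": 0, "y": 0, "z": 0, "ax": 0, "ay": 0, "az": 0.6}, {"x": 0, "y": 0, "z": 0, "ax": 0, "ay": 0, "az": 0.6}, {"x": 0, "y": 0, "z": 0, "ax": 0, "ay": 0, "az": 0.6}, {"x": 0, "y": 0, "z": 0, "ax": 0, "ay": 0, "az": 0.6}, {"x": 0, "y": 0, "z": 0, "ax": 0, "ay": 0, "az": 0.6}]}}

```text
time: 18.1
position: [0.5224, 0.0361, 0.1432]
tool_rot: [0.675, -3.067, 0.0]
wrist_force: [0.0, -0.2, -3.2]
finger_gap: 0.552
```

```bash
python3 m.py
```

```text
18.1 [0.5224 0.0361 0.1432] J6 -1.581 F [ 0.01 -0.19 -3.19] T [-0.06   0.111  0.181] tx -155.16
```

Request:
{"op": "step_arm", "data": {"rows": [{"x": 0, "y": 0, "z": 0, "ax": 0, "ay": 0, "az": 0.5}, {"x": 0, "y": 0, "z": 0, "ax": 0, "ay": 0, "az": 0.5}, {"x": 0, "y": 0, "z": 0, "ax": 0, "ay": 0, "az": 0.5}, {"x": 0, "y": 0, "z": 0, "ax": 0, "ay": 0, "az": 0.5}, {"x": 0, "y": 0, "z": 0, "ax": 0, "ay": 0, "az": 0.5}]}}

```text
time: 18.6
position: [0.5224, 0.0361, 0.1431]
tool_rot: [0.134, -3.138, 0.0]
wrist_force: [-0.4, -1.1, -4.2]
finger_gap: 0.549
```

```bash
python3 m.py
```

```text
18.6 [0.5224 0.0361 0.1431] J6 -1.93 F [-0.37 -1.12 -4.19] T [-0.024  0.065  0.222] tx -175.12
```

Request:
{"op": "step_arm", "data": {"rows": [{"x": 0, "y": 0, "z": 0, "ax": 0, "ay": 0, "az": 0.4}, {"x": 0, "y": 0, "z": 0, "ax": 0, "ay": 0, "az": 0.4}]}}

```text
time: 18.8
position: [0.5224, 0.0361, 0.1431]
tool_rot: [-0.041, -3.141, 0.0]
wrist_force: [-0.4, -0.5, -4.8]
finger_gap: 0.552
```

```bash
python3 m.py
```

```text
18.8 [0.5224 0.0361 0.1431] J6 -2.041 F [-0.36 -0.52 -4.76] T [ 0.032 -0.076  0.319] tx 178.52
```

Request:
{"op": "step_arm", "data": {"rows": [{"x": 0, "y": 0, "z": 0, "ax": 0, "ay": 0, "az": 0.3}, {"x": 0, "y": 0, "z": 0, "ax": 0, "ay": 0, "az": 0.3}]}}

```text
time: 19.0
position: [0.5223, 0.0361, 0.143]
tool_rot: [-0.171, -3.136, 0.0]
wrist_force: [0.7, -0.1, -4.6]
finger_gap: 0.551
```

```bash
python3 m.py
```

```text
19.0 [0.5223 0.0361 0.143 ] J6 -2.124 F [ 0.72 -0.07 -4.65] T [0.158 0.052 0.242] tx 173.75
```

Request:
{"op": "step_arm", "data": {"rows": [{"x": 0, "y": 0, "z": 0, "ax": 0, "ay": 0, "az": 0.3}, {"x": 0, "y": 0, "z": 0, "ax": 0, "ay": 0, "az": 0.3}]}}

```text
time: 19.2
position: [0.5223, 0.0361, 0.143]
tool_rot: [-0.302, -3.126, 0.0]
wrist_force: [0.1, -0.2, -4.3]
finger_gap: 0.551
```

```bash
python3 m.py
```

```text
19.2 [0.5223 0.0361 0.143 ] J6 -2.208 F [ 0.14 -0.24 -4.33] T [0.073 0.086 0.342] tx 168.95
```

Request:
{"op": "step_arm", "data": {"rows": [{"x": 0, "y": 0, "z": 0, "ax": 0, "ay": 0, "az": 0.3}, {"x": 0, "y": 0, "z": 0, "ax": 0, "ay": 0, "az": 0.3}]}}

```text
time: 19.4
position: [0.5223, 0.0362, 0.143]
tool_rot: [-0.433, -3.111, 0.001]
wrist_force: [0.6, 0.5, -5.2]
finger_gap: 0.553
```

```bash
python3 m.py
```

```text
19.4 [0.5223 0.0362 0.143 ] J6 -2.291 F [ 0.64  0.47 -5.21] T [0.141 0.001 0.367] tx 164.16
```

Request:
{"op": "step_arm", "data": {"rows": [{"x": 0, "y": 0, "z": 0, "ax": 0, "ay": 0, "az": 0.3}, {"x": 0, "y": 0, "z": 0, "ax": 0, "ay": 0, "az": 0.3}]}}

```text
time: 19.6
position: [0.5223, 0.0362, 0.143]
tool_rot: [-0.563, -3.09, 0.001]
wrist_force: [0.7, 0.6, -5.7]
finger_gap: 0.552
```

```bash
python3 m.py
```

```text
19.6 [0.5223 0.0362 0.143 ] J6 -2.375 F [ 0.72  0.58 -5.69] T [0.204 0.03  0.39 ] tx 159.37
```

Request:
{"op": "step_arm", "data": {"rows": [{"x": 0, "y": 0, "z": 0, "ax": 0, "ay": 0, "az": 0.3}, {"x": 0, "y": 0, "z": 0, "ax": 0, "ay": 0, "az": 0.3}]}}

```text
time: 19.8
position: [0.5223, 0.0362, 0.143]
tool_rot: [-0.692, -3.064, 0.001]
wrist_force: [-0.8, 0.4, -5.2]
finger_gap: 0.549
```

```bash
python3 m.py
```

```text
19.8 [0.5223 0.0362 0.143 ] J6 -2.459 F [-0.85  0.38 -5.24] T [ 0.221 -0.007  0.371] tx 154.56
```

Request:
{"op": "step_arm", "data": {"rows": [{"x": 0, "y": 0, "z": 0, "ax": 0, "ay": 0, "az": 0.3}, {"x": 0, "y": 0, "z": 0, "ax": 0, "ay": 0, "az": 0.2}]}}

```text
time: 20.0
position: [0.5222, 0.0362, 0.1429]
tool_rot: [-0.797, -3.038, 0.001]
wrist_force: [-1.5, 1.5, -5.6]
finger_gap: 0.552
```

```bash
python3 m.py
```

```text
20.0 [0.5222 0.0362 0.1429] J6 -2.528 F [-1.53  1.46 -5.61] T [0.615 0.52  1.274] tx 150.61
```

Tz jumped from 0.37 to 1.27 N·m, so this is the home stop. Backing off, lifting clear and checking.

Request:
{"op": "step_arm", "data": {"rows": [{"x": 0, "y": 0, "z": 0, "ax": 0, "ay": 0, "az": -0.4}, {"x": 0, "y": 0, "z": 0, "ax": 0, "ay": 0, "az": -1}, {"x": 0, "y": 0, "z": 0, "ax": 0, "ay": 0, "az": -1}, {"x": 0, "y": 0, "z": -2, "ax": 0, "ay": 0, "az": 0}, {"x": 0, "y": 0, "z": -3, "ax": 0, "ay": 0, "az": 0}, {"x": 0, "y": 0, "z": -3, "ax": 0, "ay": 0, "az": 0}, {"x": 0, "y": 0, "z": 0, "ax": 0, "ay": 0, "az": 0}, {"x": 0, "y": 0, "z": 0, "ax": 0, "ay": 0, "az": 0}]}}

```text
time: 20.8
position: [0.5231, 0.0363, 0.2243]
tool_rot: [0.278, 3.127, 0.002]
wrist_force: [-1.2, -0.3, -1.4]
finger_gap: 0.552
```

```bash
python3 m.py;python3 -c "
from h import *
c=shot('wrist','w7.png');print([proj(c,(.5222,.0365,z)).round(1) for z in (.088,.092,.096,.1)])
g=cv2.cvtColor(c['color'],cv2.COLOR_RGB2GRAY);u,v=proj(c,(.5222,.0365,.092)).astype(int);g=g[v-20:v+20,u-22:u+22]
n,l,st,ce=cv2.connectedComponentsWithStats((g>60).astype(np.uint8));print([(st[i].tolist(),ce[i]+[u-22,v-20]) for i in range(1,n) if st[i,4]>80])"
```

```text
20.8 [0.5231 0.0363 0.2243] J6 -2.192 F [-1.25 -0.35 -1.37] T [-0.062  0.086 -0.033] tx 169.85
[array([317.1, 214.2]), array([317.1, 215.9]), array([317.1, 217.8]), array([317. , 219.6])]
[([13, 11, 21, 20, 322], array([318.31987578, 215.86024845])), ([0, 20, 35, 20, 294], array([307.46598639, 229.23469388]))]
```

View pics/w7.png

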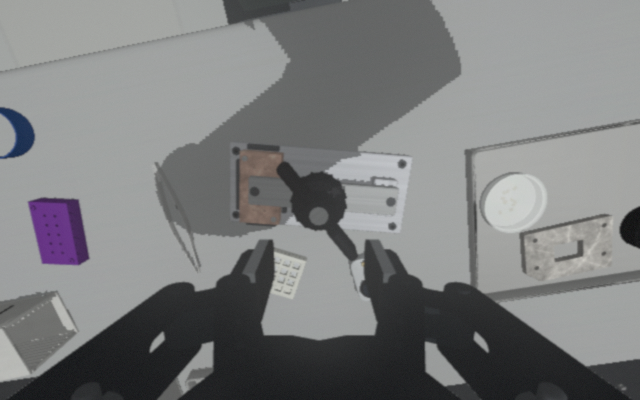

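The hub disc measures (318.3,215.9), which gives a top height of about 92 mm and a foot of about 36 mm. The insert is in its nest and nothing else appears to have moved. Handing in.

```bash
python3 -c "
from workcell import ticket;print(ticket.close_job())"
```

```text
the job is handed in; nothing more can be done
None
```

The knob is run home on its stop and the job is handed in at about 21 s of the 61 s allowed. I straddled the hub with the half-open fingers and pushed both wings round.

- **Click:** I turned the knob anticlockwise about 100° to the stop, where torque jumped from 0.1 to 1.4 N·m. I then backed off to let it drop. The hub top went from about 103 mm to 96 mm, so the foot was at about 40 mm.
- **Home:** I turned it clockwise about 270° by the tool angle, re-gripping once. The expected range was 252–264°, so this is slightly over, which contact slack and wind-up would explain. Torque rose gradually as the bar clamped, then jumped from 0.37 to 1.27 N·m at the stop, and I backed off.
- **Last checks:** The hub top is at about 92 mm, so the foot is at about 36 mm. By eye, the insert is in its nest and the loupe, tray and tweezers look unmoved. The arm is clear, 8 cm above its working height.

I could not measure the bar's force on the insert directly. I inferred it from the torque rise and the knob height. The first three move calls were refused because rows must list every key. That moved nothing.

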